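# Open the dial padlock and present it

## Task

The padlock lies in its cradle on the workbench. Turn its dial, feeling the clicks, until the dial's pointer rests at the small stud beside the shackle, then pull the shackle fully out while the lock still lies in the cradle. Finally lift the open lock out and keep holding it level in the air, dial up, a good 15 cm above the bench: the program finishes while the gripper still holds the lock. Leave the thread spool, the wax block and the key fob where they are.

Things in the scene. Friction and masses are not known exactly. Their poses are not given: they have to be found in the camera images.
- cradle: fixed wooden plate 108 x 88 x 12 mm (x along the lock, y, z), origin at its centre on the bench. Steel stops 18 mm high stand round the lock with 1.7 mm play: at the side corners (x +-28 to +-41, y +-32 to +-39 mm), across the back (x -49 to -42), and one 22 mm wide between the shackle's legs (x 42 to 49). The middle 55 mm of both long sides is open for fingers. Near it lies a 3 mm mat.
- lock: loose padlock, 0.4 to 0.6 kg: aluminium body 80 x 60 x 30 mm (x, y, z) flat in the cradle, dial on top, shackle out of its +x end. Origin: centre of the body's underside, 12 mm above the bench at the start; z up. A stud (7 mm across, 6 mm high) stands on the top face at x = 33, y = 0 mm. Lift it by the middle of its long sides (60 mm apart), below the dial.
- dial (a joint): dial angle about the lock's z; 0 = pointer at the stud (along the lock's +x), positive = counter-clockwise from above, -3.1 to 3.1 rad. It clicks every 30 degrees (about 0.1 N m to leave a notch: grip firmly) and centres itself when let go. Only the notch at 0 frees the shackle. Starts 0.78 to 2.7 rad on the positive side: more than one grasp may be needed.
- pointer (a point): the pointer's end on the dial's rim, 23.5 mm from its axis (the axis is the middle of the lock), 50 mm above the bench in the cradle. Dark round dial 47 mm across, 42 to 50 mm above the bench; on it, along the pointer, an upright grip bar 12 mm thick up to 67 mm above the bench: flat sides from 19 mm behind the axis to 13 mm ahead, then a point.
- shackle (a joint): how far the shackle is pulled out of the body along the lock's +x, m: 0 = shut, 0.018 = fully out. About 3 N of friction, no spring: it stays where it is left. Blocked within about 2 mm unless the dial is in the notch at 0.
- bow (a point): middle of the shackle's bow: a round steel bar 9 mm thick across the lock (along its y), straight over 26 mm, 27 mm above the bench in the cradle and 89.5 mm from the lock's origin along x when shut. 36 mm are clear between the legs, and 36 mm between the bar's near side and the cradle stop; the cradle's plate ends 31 mm before the bar's near side.
- thread_spool: bystander: spool of black thread, 43 mm across, 52 mm high, standing; leave it alone
- wax_block: bystander: block of wax 34 x 46 x 19 mm; leave it alone
- fob: bystander: leather key fob 26 x 91 x 6 mm; leave it alone
Not all that is in view belongs to the job. Of the things like the lock, leave any that is yellow; of the rest the larger one is meant.

How it is judged:
By the outcome, as a careful person would: the job done as asked, in the order asked, and still so for the second after the job is handed in, while the arm keeps its last pose, push and grip.
It also fails if it takes over 64 s, if anything falls off the work surface, if the arm or the gripper's body presses on something with over 40 N, if the wrist force passes 120 N, or if a joint passes its speed limit or range.

## Robot

A 7-joint arm with a two-finger parallel gripper is mounted at the origin on a cart in front of the work surface, level with it; the furniture and walls round the work are solid. World frame = base frame: x ahead of the robot, y to its left, z up, the work surface at z = 0. Lengths are in m, angles in degrees, forces in N, time in s.
With the tool pointing down it reaches from about 0.4 to 0.9 m from the base axis. Payload 5.5 kg.
Tool frame: the origin (TCP) lies midway between the tips of the shut fingers; the grasp point (between the pads) lies 19 mm behind it; z points along the fingers, y is the line along which they close (so a half turn about z gives the same grasp; the last joint's range is limited). The gripper opens to 92 mm and grips with 3 to 60 N. Pads are 19 mm wide; open, the fingers measure 130 mm over their backs; the gripper's body (75 mm by 190 mm) begins 47 mm behind the grasp point.
Start: joints at [61.031, 28.699, -24.465, 88.831, 12.651, 65.22, -12.049], TCP at [0.452, -0.467, 0.227] pointing down, gripper open.
Joint ranges: [-164.97, 164.97], [-17.58, 116.51], [-87.97, 89.64], [11.32, 138.91], [-80.73, 260.73], [10.89, 115.49], [-147.41, 147.41]. Speed limits (degrees/s): [147.25, 147.25, 180, 180, 180, 180, 180].

## Interface

Orientations are given as a 3x3 rotation matrix whose columns are the frame's x, y, z axes.
In Python, from workcell import robot gives the robot as it stands.
- The arm moves only by the tool servo_tool, never from a script. Its argument "moves" is a list of rows, each an object with "dp": the shift along the world's x, y, z normalised to -1 to 1, where 1 is 0.15 m, a list of three; "delta_rot": the turn, a rotation vector about the world's x, y, z normalised to -1 to 1, where 1 is 180 degrees, a list of three; "grip": the opening, from -1 (shut) to 1 (fully open). In form: [{"dp": [tx, ty, tz], "delta_rot": [ax, ay, az], "grip": grip}, ...]. A call has exactly 8 rows; each row shifts and turns the commanded pose from where the row before left it; what a row does not reach is not made up. A row lasts 1/10 s, in which the tool goes at most 50 mm and 8.59 degrees, less where a joint would pass 70% of its speed; a pose out of reach is approached as far as the arm can. A call with a number of a shift or a turn outside -1 to 1 is refused whole. A call with a gripper value outside its range is refused whole. The fingers move at their own pace and stop on an object; "force" is the grip in N (left out, the last holds). Time passes only in rows, so rows that do not move let the fingers close, or fill a call up. It gives the time, the measured TCP pose, the force, the opening and the grip force at its end, in the units of the state.
- robot.read_state(): the state, without advancing time (a new reading comes with each control period).
- robot.camera(name): name is "scene" or "side" or "wrist"; returns a dict with "frame" (420x560x3 uint8, blue, green, red), "fx", "fy", "cx", "cy" (pixels), "dist" ([k1, k2, p1, p2, k3] as OpenCV has them; the pictures are not rectified), "T" (4x4, takes a point from camera to world coordinates); the wrist camera has in their place "T_tool_cam" (4x4, takes a point from camera to tool coordinates, whose origin is the TCP and whose axes are the flange's). Camera axes: x right, y up, looking along -z (the intrinsics and any distortion apply to the point x, -y, -z); pixel columns grow to the right and rows downward; lengths in m; the calibration is good to about 2 mm. A picture is of the moment at which its call begins: read the wrist's pose just before it. There is no depth.
- robot.sign_off(): hands the job in; it is judged then, once.
The state is a dict: "t": time; "q": joint angles; "qvel": joint speeds; "effort": joint torques, N m; "ee_pos": TCP position; "ee_rot": TCP orientation; "wrist_force": force on the tool from outside, world axes, zero at the start; "wrist_torque": the same for the moment, N m; "grip_width": finger opening in m; "grip_force": force on a finger pad.
Only numpy, scipy, OpenCV 4.12 (cv2) and the standard library are available. Lean on these libraries where they do the work, as an engineer would, in place of code of your own. Each camera call takes 0.05 s, during which the arm holds its last target. There are 200 camera calls.

## Working session

There is one attempt and no reset: what is moved stays moved. The work goes in short steps, Python scripts to look and compute and a tool call to move; the robot and the scene stay as the last step left them, time stands still between calls to the robot, and variables do not carry over. Pictures are saved under pics/ and viewed, at most 10 in all, crops included, and the job is handed in when it is done.

Besides the shell and the picture viewer there is one more tool, called after "Emit:" as name(argument=value, ...), one argument or row to a line, values as JSON. servo_tool: Moves the arm, as the interface text tells. Scaled input: -1 to 1 covers 0.15 m each way for a shift and 180 degrees each way for a turn. Its arguments: {"type":"object","properties":{"moves":{"type":"array"},"force":{"type":"number"}},"required":["moves"]}

```bash
mkdir -p pics
cat > h.py <<'E'
import numpy as np, cv2
from workcell import robot
def snap(name,fn):
    s=robot.read_state(); c=robot.camera(name); cv2.imwrite('pics/'+fn,c['frame'])
    if 'T' in c: T=np.array(c['T'])
    else:
        W=np.eye(4); W[:3,:3]=s['ee_rot']; W[:3,3]=s['ee_pos']; T=W@np.array(c['T_tool_cam'])
    np.savez('pics/'+fn[:-4]+'.npz',T=T,K=[c['fx'],c['fy'],c['cx'],c['cy']],d=c['dist'],f=c['frame'])
    return c
def ld(fn):
    z=np.load('pics/'+fn+'.npz'); fx,fy,cx,cy=z['K']; return z['T'],np.array([[fx,0,cx],[0,fy,cy],[0,0,1]]),z['d']
def onz(fn,uv,h):
    T,K,d=ld(fn); p=cv2.undistortPoints(np.array([[uv]],float),K,d)[0,0]
    r=T[:3,:3]@[p[0],-p[1],-1]; return T[:3,3]+r*(h-T[2,3])/r[2]
def px(fn,P):
    T,K,d=ld(fn); p=(np.atleast_2d(P)-T[:3,3])@T[:3,:3]; p=p*[1,-1,-1]
    return cv2.projectPoints(p,np.zeros(3),np.zeros(3),K,d)[0][:,0]
E
python3 - <<'E'
from h import *
for n in('scene','side','wrist'): snap(n,n+'0.png')
a=cv2.imread('pics/scene0.png');b=cv2.imread('pics/side0.png')
for n in('scene0','side0','wrist0'): T,K,d=ld(n);print(n,T[:3,3].round(3),K[0,0],(-T[:3,2]).round(2))
s=robot.read_state();print(s)
E
```

```text
scene0 [-0.193 -0.7    0.536] 493.9402276883449 [ 0.78  0.44 -0.44]
side0 [0.369 0.275 0.958] 439.44700335615113 [ 0.23 -0.49 -0.84]
wrist0 [ 0.504 -0.414  0.382] 303.27936790172805 [-0.2  -0.19 -0.96]
{'t': 0.15, 'q': array([ 61.03235683,  28.74054117, -24.45745565,  88.87696851,
        12.65199721,  65.2202407 , -12.04825581]), 'qvel': array([ 0.05988565, -0.14240015,  0.03097855, -0.07231522,  0.05605075,
        0.00450584, -0.09838199]), 'effort': array([-6.92253700e-03, -5.67104244e+01, -5.82535744e+00, -2.79452509e+01,
       -6.86760619e-02,  2.65287567e-02,  1.18985781e-04]), 'ee_pos': array([ 0.45153471, -0.4668218 ,  0.22593521]), 'ee_rot': array([[ 7.18693874e-01,  6.95325924e-01, -9.87689744e-04],
       [ 6.95326623e-01, -7.18693045e-01,  1.09256906e-03],
       [ 4.98458378e-05, -1.47198966e-03, -9.99998915e-01]]), 'wrist_force': array([-0.21653991, -0.05569468,  0.91349553]), 'wrist_torque': array([ 0.00311345, -0.01243735, -0.00754217]), 'grip_force': 0.0, 'grip_width': 0.09169662580398216}
```

View pics/scene0.png

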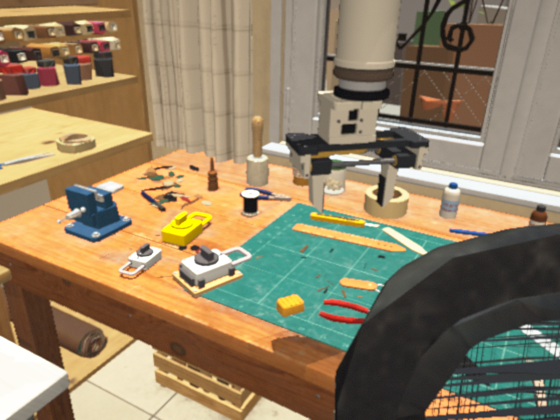

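View pics/side0.png

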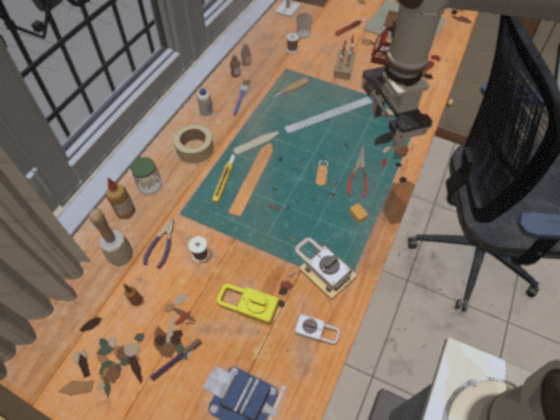

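The silver lock in its cradle is at scene (208,268) and side (327,267). The yellow lock and the small silver one are decoys. I'll measure from enlarged crops.

Run:
```python
from h import *
a=cv2.imread('pics/scene0.png')[235:300,160:260];b=cv2.imread('pics/side0.png')[230:300,285:365]
a=cv2.resize(a,(800,520),interpolation=cv2.INTER_CUBIC)
b=cv2.resize(b,(640,560),interpolation=cv2.INTER_CUBIC)
cv2.imwrite('pics/c1.png',b)
print(onz('side0',(328,266),.05),onz('scene0',(208,258),.05))
```

```text
[ 0.45752792 -0.17936548  0.05      ] [ 0.45314507 -0.19341197  0.05      ]
```

View pics/c1.png

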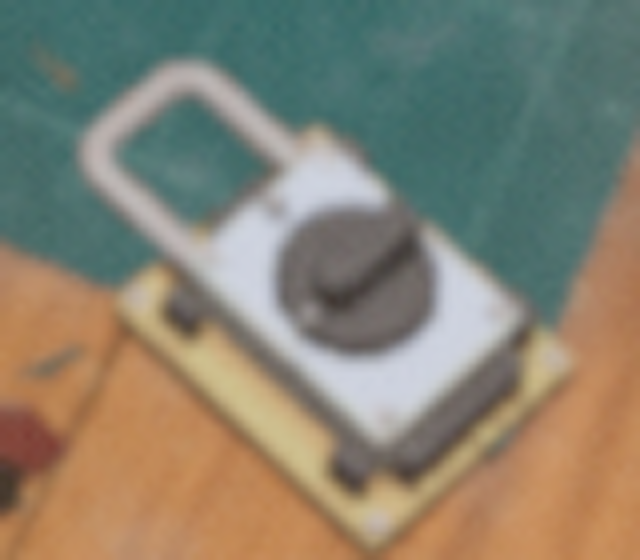

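The crop shows the dial centre at about (356,280), the stud at (275,203) and the pointer's light tip at (313,308). The bow is at upper-left, about (135,112). The plate corners are (122,303), (372,548), (572,362) and (318,128).

Run:
```python
from h import *
f=lambda u,v,h:onz('side0',(u/8+285-.44,v/8+230-.44),h)
D=f(356,280,.05);S=f(275,203,.048);P=f(313,308,.05);B=f(135,112,.027)
C=[f(*c,.012) for c in((122,300),(372,545),(572,360),(318,128))]
for n,p in zip('DSPB',(D,S,P,B)):print(n,p.round(4))
print(np.array(C).round(4),np.mean(C,0).round(4))
n=np.linalg.norm;print([n(C[i]-C[i-1]).round(4) for i in range(4)])
an=lambda v:np.degrees(np.arctan2(v[1],v[0]))
print('yaw',an(S-D),an(B-D),an(C[0]-C[1]),an(C[3]-C[2]),'ptr',an(P-D),n(B[:2]-D[:2]),n(S[:2]-D[:2]),n(P-D))
s=robot.read_state();print('tool',an(s['ee_rot'][:,0]),an(s['ee_rot'][:,1]))
```

```text
D [ 0.4567 -0.1838  0.05  ]
S [ 0.4878 -0.1976  0.048 ]
P [ 0.4644 -0.1702  0.05  ]
B [ 0.5408 -0.2185  0.027 ]
[[ 0.5207 -0.1664  0.012 ]
 [ 0.4239 -0.1267  0.012 ]
 [ 0.3925 -0.2066  0.012 ]
 [ 0.4907 -0.246   0.012 ]] [ 0.457  -0.1864  0.012 ]
[np.float64(0.0851), np.float64(0.1047), np.float64(0.0858), np.float64(0.1058)]
yaw -23.962458677742006 -22.408441686409493 -22.268525766704634 -21.86299369608994 ptr 60.54344280536433 0.09097347053833228 0.03395533719769759 0.015650311896628688
tool 44.05325064896493 -45.94674514709261
```

Emit:
servo_tool(
  moves=[
    {"dp":[0,0.25,0],"delta_rot":[0,0,0.02],"grip":1},
    {"dp":[0,0.27,0],"delta_rot":[0,0,0.02],"grip":1},
    {"dp":[0.01,0.27,-0.02],"delta_rot":[0,0,0.02],"grip":1},
    {"dp":[0.01,0.27,-0.03],"delta_rot":[0,0,0.02],"grip":1},
    {"dp":[0.01,0.27,-0.04],"delta_rot":[0,0,0.02],"grip":1},
    {"dp":[0,0.27,-0.04],"delta_rot":[0,0,0.02],"grip":1},
    {"dp":[0,0.27,-0.04],"delta_rot":[0,0,0.01],"grip":1},
    {"dp":[0,0,0],"delta_rot":[0,0,0],"grip":1},
  ],
)

```text
t: 0.95
ee_pos: [0.456, -0.18, 0.2006]
ee_rot: [[0.375, 0.927, -0.002], [0.927, -0.375, 0.003], [0.002, -0.003, -1.0]]
wrist_force: [-0.5, 0.0, 0.3]
grip_width: 0.0916
grip_force: 0.0
```

Run:
```python
from h import *
s=robot.read_state();print(s['ee_pos'],s['q'])
an=lambda v:np.degrees(np.arctan2(v[1],v[0]))
print(an(s['ee_rot'][:,1]),s['ee_rot'][:,2])
snap('wrist','w1.png')
D=np.array([.457,-.186,.05]);u,v=px('w1',D)[0];print(u,v)
a=cv2.imread('pics/w1.png');cv2.imwrite('pics/w1b.png',cv2.resize(a,(800,600),interpolation=cv2.INTER_CUBIC))
```

```text
[ 0.45595218 -0.18000606  0.20058471] [ 50.30907596  15.68154292 -36.73228972 112.43030101  11.16159131
  55.53749287 -13.79036367]
-22.010386248562682 [-0.00173905  0.00260042 -0.99999511]
280.077403081716 201.56497934903172
```

View pics/w1b.png

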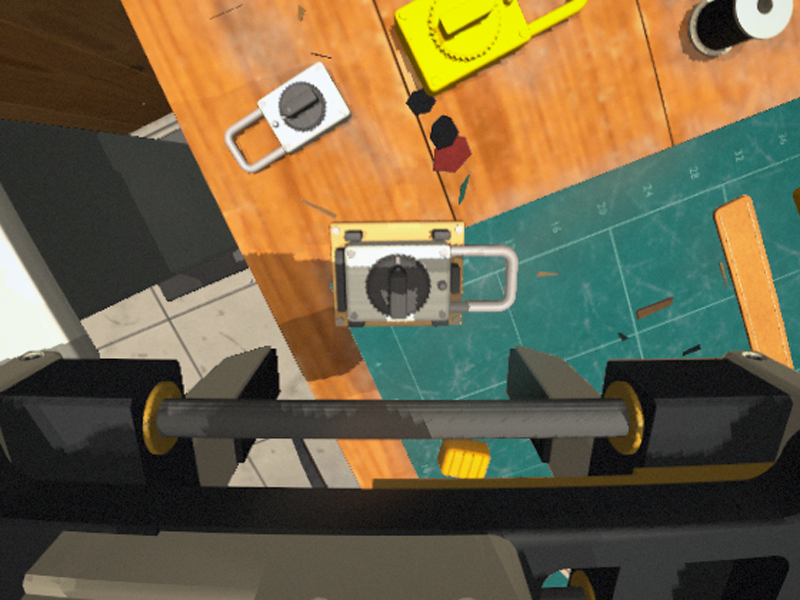

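The wrist view shows the lock with its dial centre near (398,287) and the shackle to image-right. The pointer is up, so the dial is near +90°. I'll enlarge it.

Run:
```python
from h import *
a=cv2.imread('pics/w1.png')[145:235,225:369];cv2.imwrite('pics/c2.png',cv2.resize(a,None,fx=5.5,fy=5.5,interpolation=cv2.INTER_CUBIC))
```

```text
(no output)
```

View pics/c2.png

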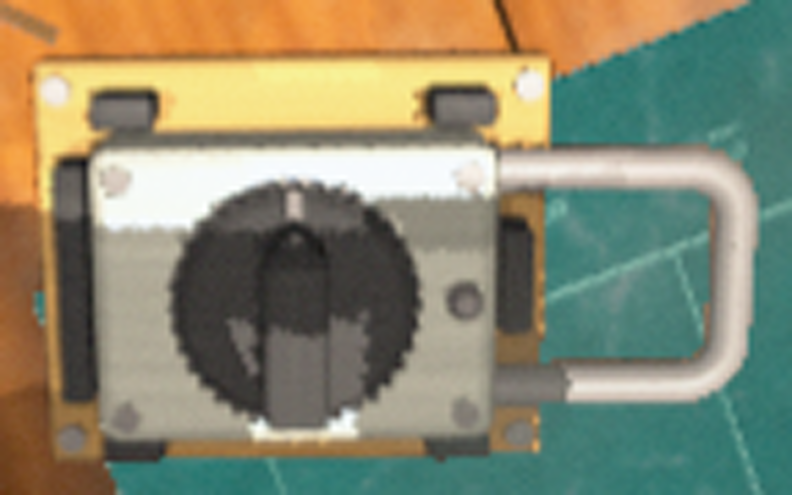

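The dial disc centre is at (295,300), the pointer tip at (294,188), the stud at (464,299) and the bow at (735,275). The body's top corners are (97,145), (498,150), (500,438) and (102,438).

Run:
```python
from h import *
f=lambda u,v,h:onz('w1',(u/5.5+225-.41,v/5.5+145-.41),h)
D=f(295,302,.05);S=f(464,299,.048);P=f(294,188,.05);B=f(735,274,.027)
C=[f(*c,.042) for c in((97,147),(498,150),(500,438),(100,438))]
for n,p in zip('DSPB',(D,S,P,B)):print(n,p.round(4))
print(np.mean(C,0).round(4))
n=np.linalg.norm;print([n(C[i]-C[i-1]).round(4) for i in range(4)])
an=lambda v:np.degrees(np.arctan2(v[1],v[0]))
print('yaw',an(S-D),an(B-D),an(C[1]-C[0]),an(C[2]-C[3]),'ptr',an(P-D),n(B[:2]-D[:2]),n(S[:2]-D[:2]),n(P-D))
H=[f(*c,.012) for c in((37,57),(550,57),(542,457),(55,457))];print(np.mean(H,0).round(4),an(H[1]-H[0]))
```

```text
D [ 0.456  -0.1832  0.05  ]
S [ 0.486  -0.1952  0.048 ]
P [ 0.464  -0.1628  0.05  ]
B [ 0.5395 -0.2168  0.027 ]
[ 0.4564 -0.1844  0.042 ]
[np.float64(0.0584), np.float64(0.0763), np.float64(0.0579), np.float64(0.0799)]
yaw -21.861158878361213 -21.962606007115298 -22.460409424397216 -22.011779845342552 ptr 68.59700915044772 0.08995309005428938 0.032326304992366155 0.02192118615484134
[ 0.4561 -0.1845  0.012 ] -22.037209693736436
```

Emit:
servo_tool(
  moves=[
    {"dp":[0,-0.015,-0.16],"delta_rot":[0,0,0],"grip":-0.1},
    {"dp":[0,-0.01,-0.16],"delta_rot":[0,0,0],"grip":-0.1},
    {"dp":[0.002,0,-0.16],"delta_rot":[0,0,0],"grip":-0.1},
    {"dp":[0,0,-0.16],"delta_rot":[0,0,0],"grip":-0.1},
    {"dp":[0,0,-0.16],"delta_rot":[0,0,0],"grip":-0.1},
    {"dp":[0,0,-0.13],"delta_rot":[0,0,0],"grip":-0.1},
    {"dp":[0,0,-0.04],"delta_rot":[0,0,0],"grip":-0.1},
    {"dp":[0,0,0],"delta_rot":[0,0,0],"grip":-0.1},
  ],
  force=45,
)

```text
t: 1.8
ee_pos: [0.4561, -0.1911, 0.055]
ee_rot: [[0.385, 0.923, -0.002], [0.923, -0.385, 0.001], [-0.0, -0.002, -1.0]]
wrist_force: [0.4, 0.0, -0.0]
grip_width: 0.0417
grip_force: 0.0
```

Emit:
servo_tool(
  moves=[
    {"dp":[0,0,0],"delta_rot":[0,0,0],"grip":-1},
    {"dp":[0,0,0],"delta_rot":[0,0,0],"grip":-1},
    {"dp":[0,0,0],"delta_rot":[0,0,0],"grip":-1},
    {"dp":[0,0,0],"delta_rot":[0,0,0],"grip":-1},
    {"dp":[0,0,0],"delta_rot":[0,0,0],"grip":-1},
    {"dp":[0,0,0],"delta_rot":[0,0,0],"grip":-1},
    {"dp":[0,0,0],"delta_rot":[0,0,0],"grip":-1},
    {"dp":[0,0,0],"delta_rot":[0,0,0],"grip":-1},
  ],
)

```text
t: 2.6
ee_pos: [0.4555, -0.1901, 0.0561]
ee_rot: [[0.383, 0.924, -0.002], [0.924, -0.383, -0.0], [-0.001, -0.002, -1.0]]
wrist_force: [-4.7, 1.7, 6.6]
grip_width: 0.011
grip_force: 44.9
```

Emit:
servo_tool(
  moves=[
    {"dp":[0,0,0],"delta_rot":[0,0,0],"grip":-0.5},
    {"dp":[0,0,0],"delta_rot":[0,0,0],"grip":-0.5},
    {"dp":[0.005,0.04,-0.01],"delta_rot":[0,0,0],"grip":-0.5},
    {"dp":[0,0,0],"delta_rot":[0,0,0],"grip":-0.5},
    {"dp":[0,0,0],"delta_rot":[0,0,0],"grip":-0.5},
    {"dp":[0,0,0],"delta_rot":[0,0,0],"grip":-1},
    {"dp":[0,0,0],"delta_rot":[0,0,0],"grip":-1},
    {"dp":[0,0,0],"delta_rot":[0,0,0],"grip":-1},
  ],
)

```text
t: 3.4
ee_pos: [0.4576, -0.1845, 0.0542]
ee_rot: [[0.384, 0.924, 0.0], [0.924, -0.384, -0.0], [0.0, 0.0, -1.0]]
wrist_force: [0.7, 0.2, -0.3]
grip_width: 0.0118
grip_force: 44.9
```

Emit:
servo_tool(
  moves=[
    {"dp":[0,0,0],"delta_rot":[0,0,0],"grip":-1},
    {"dp":[0,0,0],"delta_rot":[0,0,0],"grip":-1},
    {"dp":[0,0,0],"delta_rot":[0,0,-0.01],"grip":-1},
    {"dp":[0,0,0],"delta_rot":[0,0,-0.02],"grip":-1},
    {"dp":[0,0,0],"delta_rot":[0,0,-0.03],"grip":-1},
    {"dp":[0,0,0],"delta_rot":[0,0,-0.03],"grip":-1},
    {"dp":[0,0,0],"delta_rot":[0,0,-0.03],"grip":-1},
    {"dp":[0,0,0],"delta_rot":[0,0,-0.03],"grip":-1},
  ],
)

```text
t: 4.2
ee_pos: [0.4578, -0.1839, 0.0543]
ee_rot: [[0.761, 0.649, 0.0], [0.649, -0.761, -0.001], [-0.0, 0.001, -1.0]]
wrist_force: [1.6, -0.3, -1.5]
grip_width: 0.0147
grip_force: 60.2
```

Emit:
servo_tool(
  moves=[
    {"dp":[0,0,0],"delta_rot":[0,0,-0.03],"grip":-1},
    {"dp":[0,0,0],"delta_rot":[0,0,-0.03],"grip":-1},
    {"dp":[0,0,0],"delta_rot":[0,0,-0.03],"grip":-1},
    {"dp":[0,0,0],"delta_rot":[0,0,-0.03],"grip":-1},
    {"dp":[0,0,0],"delta_rot":[0,0,-0.03],"grip":-1},
    {"dp":[0,0,0],"delta_rot":[0,0,-0.03],"grip":-1},
    {"dp":[0,0,0],"delta_rot":[0,0,-0.03],"grip":-1},
    {"dp":[0,0,0],"delta_rot":[0,0,-0.03],"grip":-1},
  ],
  force=60,
)

```text
t: 5.0
ee_pos: [0.4624, -0.1838, 0.0552]
ee_rot: [[0.999, -0.047, 0.009], [-0.047, -0.999, -0.001], [0.009, 0.001, -1.0]]
wrist_force: [10.0, 0.5, -8.7]
grip_width: 0.0167
grip_force: 67.1
```

Emit:
servo_tool(
  moves=[
    {"dp":[0,0,0],"delta_rot":[0,0,-0.03],"grip":-1},
    {"dp":[0,0,0],"delta_rot":[0,0,-0.03],"grip":-1},
    {"dp":[0,0,0],"delta_rot":[0,0,-0.03],"grip":-1},
    {"dp":[0,0,0],"delta_rot":[0,0,-0.03],"grip":-1},
    {"dp":[0,0,0],"delta_rot":[0,0,0],"grip":-1},
    {"dp":[0,0,0],"delta_rot":[0,0,0],"grip":-1},
    {"dp":[0,0,0],"delta_rot":[0,0,0],"grip":-1},
    {"dp":[0,0,0],"delta_rot":[0,0,0],"grip":-1},
  ],
)

```text
t: 5.8
ee_pos: [0.4652, -0.1857, 0.0559]
ee_rot: [[0.913, -0.408, 0.014], [-0.408, -0.913, -0.004], [0.014, -0.002, -1.0]]
wrist_force: [13.5, -4.5, -9.9]
grip_width: 0.02
grip_force: 68.0
```

Run:
```python
from h import *
snap('wrist','w2.png');s=robot.read_state();print(s['ee_pos'],s['q'],s['grip_width'],s['wrist_torque'])
u,v=px('w2',[.4563,-.184,.05])[0].astype(int);print(u,v)
a=cv2.imread('pics/w2.png')[90:420,80:480];cv2.imwrite('pics/w2b.png',cv2.resize(a,(720,594),interpolation=cv2.INTER_CUBIC))
```

```text
[ 0.46520831 -0.18567671  0.05594299] [  25.13678709   26.03179116   -7.69606798  118.25928815    5.82093835
   35.22055971 -100.57639895] 0.019940310561881735 [-0.73346865 -3.03382526  1.43264432]
278 266
```

View pics/w2b.png

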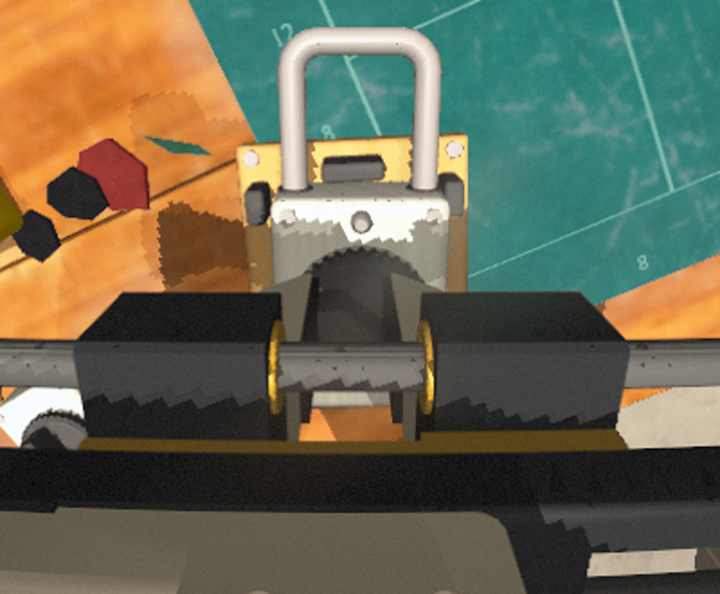

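Closed fingers hide the bar. The width of 20 mm shows the bar lagging behind the fingers, so I'll release, rise and look.

Emit:
servo_tool(
  moves=[
    {"dp":[0,0,0],"delta_rot":[0,0,0],"grip":-0.2},
    {"dp":[0,0,0],"delta_rot":[0,0,0],"grip":-0.2},
    {"dp":[0,0,0.1],"delta_rot":[0,0,0],"grip":-0.2},
    {"dp":[0,0,0.2],"delta_rot":[0,0,0],"grip":-0.2},
    {"dp":[0,0,0.2],"delta_rot":[0,0,0],"grip":-0.2},
    {"dp":[0,0,0.1],"delta_rot":[0,0,0],"grip":-0.2},
    {"dp":[0,0,0],"delta_rot":[0,0,0],"grip":-0.2},
    {"dp":[0,0,0],"delta_rot":[0,0,0],"grip":-0.2},
  ],
)

```text
t: 6.65
ee_pos: [0.4573, -0.1843, 0.1441]
ee_rot: [[0.911, -0.413, 0.0], [-0.413, -0.911, -0.0], [0.0, 0.0, -1.0]]
wrist_force: [-0.4, 0.5, 0.5]
grip_width: 0.0367
grip_force: 0.0
```

Run:
```python
from h import *
snap('wrist','w3.png');s=robot.read_state();print(s['ee_pos'],s['ee_rot'][:,1],s['wrist_force'],s['wrist_torque'])
u,v=px('w3',[.4563,-.184,.05])[0].astype(int);print(u,v)
a=cv2.imread('pics/w3.png')[v-80:v+55,u-80:u+80];cv2.imwrite('pics/w3b.png',cv2.resize(a,None,fx=4.4,fy=4.4,interpolation=cv2.INTER_CUBIC))
```

```text
[ 0.45674166 -0.18409446  0.14343128] [-4.12710283e-01 -9.10862345e-01  1.01521932e-04] [ 0.15542082  0.32386176 -0.70019262] [ 0.08994908  0.0781612  -0.02419077]
274 211
```

View pics/w3b.png

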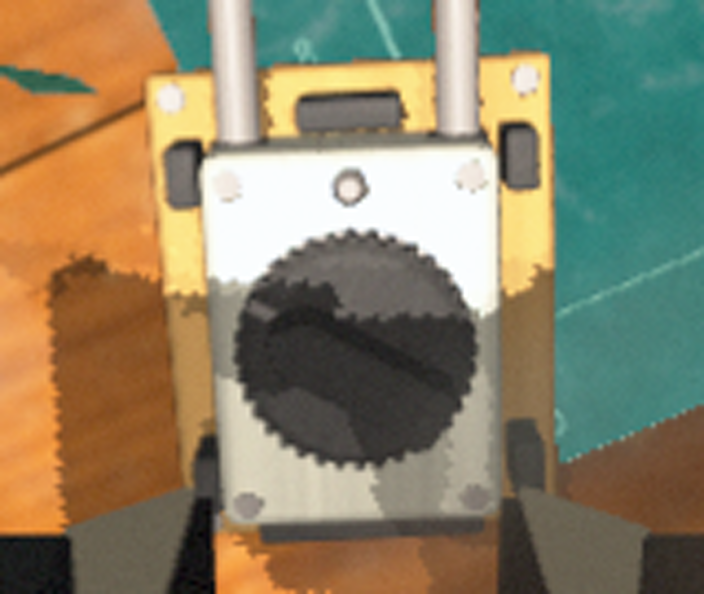

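The pointer is at (262,308) against dial centre (355,350), so the dial rests at +60° after one click. The fingers slid forward onto the bar's point and ejected. I'll regrip 4 mm behind the axis and go click by click.

Emit:
servo_tool(
  moves=[
    {"dp":[-0.024,-0.016,0],"delta_rot":[0,0,0.0434],"grip":-0.2},
    {"dp":[0,0,0],"delta_rot":[0,0,0.0434],"grip":-0.2},
    {"dp":[0,0,0],"delta_rot":[0,0,0.0434],"grip":-0.2},
    {"dp":[0,0,0],"delta_rot":[0,0,0.0434],"grip":-0.2},
    {"dp":[0,0,0],"delta_rot":[0,0,0.0434],"grip":-0.2},
    {"dp":[0,0,0],"delta_rot":[0,0,0.0434],"grip":-0.2},
    {"dp":[0,0,0],"delta_rot":[0,0,0.0434],"grip":-0.2},
    {"dp":[0,0,0],"delta_rot":[0,0,0.0434],"grip":-0.2},
  ],
)

```text
t: 7.5
ee_pos: [0.4528, -0.1863, 0.1426]
ee_rot: [[0.783, 0.622, -0.003], [0.622, -0.783, 0.002], [-0.001, -0.003, -1.0]]
wrist_force: [-0.7, -0.3, -0.2]
grip_width: 0.0368
grip_force: 0.0
```

Emit:
servo_tool(
  moves=[
    {"dp":[0,0,-0.15],"delta_rot":[0,0,0],"grip":-0.2},
    {"dp":[0,0,-0.15],"delta_rot":[0,0,0],"grip":-0.2},
    {"dp":[0,0,-0.15],"delta_rot":[0,0,0],"grip":-0.2},
    {"dp":[0,0,-0.1],"delta_rot":[0,0,0],"grip":-0.2},
    {"dp":[0,0,-0.04],"delta_rot":[0,0,0],"grip":-0.2},
    {"dp":[0,0,0],"delta_rot":[0,0,0],"grip":-0.2},
    {"dp":[0,0,0],"delta_rot":[0,0,0],"grip":-0.2},
    {"dp":[0,0,0],"delta_rot":[0,0,0],"grip":-0.2},
  ],
  force=60,
)

```text
t: 8.3
ee_pos: [0.4545, -0.187, 0.0564]
ee_rot: [[0.786, 0.618, 0.001], [0.618, -0.786, -0.0], [0.001, 0.001, -1.0]]
wrist_force: [0.0, -0.0, 0.5]
grip_width: 0.037
grip_force: 0.0
```

Emit:
servo_tool(
  moves=[
    {"dp":[-0.006,0,-0.025],"delta_rot":[0,0,0],"grip":-0.2},
    {"dp":[0,0,0],"delta_rot":[0,0,0],"grip":-0.2},
    {"dp":[0,0,0],"delta_rot":[0,0,0],"grip":-1},
    {"dp":[0,0,0],"delta_rot":[0,0,0],"grip":-1},
    {"dp":[0,0,0],"delta_rot":[0,0,0],"grip":-1},
    {"dp":[0,0,0],"delta_rot":[0,0,0],"grip":-1},
    {"dp":[0,0,0],"delta_rot":[0,0,0],"grip":-1},
    {"dp":[0,0,0],"delta_rot":[0,0,0],"grip":-1},
  ],
)

```text
t: 9.1
ee_pos: [0.4534, -0.1872, 0.0521]
ee_rot: [[0.787, 0.617, 0.001], [0.617, -0.787, -0.0], [0.0, 0.001, -1.0]]
wrist_force: [0.7, -1.3, -1.4]
grip_width: 0.0116
grip_force: 60.0
```

Emit:
servo_tool(
  moves=[
    {"dp":[-0.002,0.003,0],"delta_rot":[0,0,-0.033],"grip":-1},
    {"dp":[-0.002,0.003,0],"delta_rot":[0,0,-0.033],"grip":-1},
    {"dp":[-0.001,0.003,0],"delta_rot":[0,0,-0.033],"grip":-1},
    {"dp":[-0.001,0.003,0],"delta_rot":[0,0,-0.033],"grip":-1},
    {"dp":[-0.001,0.003,0],"delta_rot":[0,0,-0.033],"grip":-1},
    {"dp":[0,0.003,0],"delta_rot":[0,0,-0.033],"grip":-1},
    {"dp":[0,0,0],"delta_rot":[0,0,0],"grip":-1},
    {"dp":[0,0,0],"delta_rot":[0,0,0],"grip":-1},
  ],
)

```text
t: 9.9
ee_pos: [0.4515, -0.1851, 0.052]
ee_rot: [[0.999, 0.047, -0.001], [0.047, -0.999, -0.001], [-0.001, 0.001, -1.0]]
wrist_force: [-1.4, -5.0, 0.8]
grip_width: 0.0113
grip_force: 60.2
```

Emit:
servo_tool(
  moves=[
    {"dp":[0,0.003,0],"delta_rot":[0,0,-0.028],"grip":-1},
    {"dp":[0,0.003,0],"delta_rot":[0,0,-0.028],"grip":-1},
    {"dp":[0,0.003,0],"delta_rot":[0,0,-0.028],"grip":-1},
    {"dp":[0.001,0.003,0],"delta_rot":[0,0,-0.028],"grip":-1},
    {"dp":[0.001,0.002,0],"delta_rot":[0,0,-0.028],"grip":-1},
    {"dp":[0,0,0],"delta_rot":[0,0,0],"grip":-1},
    {"dp":[0,0,0],"delta_rot":[0,0,0],"grip":-1},
    {"dp":[0,0,0],"delta_rot":[0,0,0],"grip":-1},
  ],
)

```text
t: 10.7
ee_pos: [0.4521, -0.1826, 0.052]
ee_rot: [[0.923, -0.384, -0.0], [-0.384, -0.923, -0.0], [0.0, 0.0, -1.0]]
wrist_force: [-0.5, -5.4, -1.3]
grip_width: 0.0116
grip_force: 59.8
```

Emit:
servo_tool(
  moves=[
    {"dp":[0,0,0],"delta_rot":[0,0,0],"grip":-0.2},
    {"dp":[0,0,0],"delta_rot":[0,0,0],"grip":-0.2},
    {"dp":[0,0,0.1],"delta_rot":[0,0,0],"grip":-0.2},
    {"dp":[0,0,0.2],"delta_rot":[0,0,0],"grip":-0.2},
    {"dp":[0,0,0.2],"delta_rot":[0,0,0],"grip":-0.2},
    {"dp":[0,0,0.1],"delta_rot":[0,0,0],"grip":-0.2},
    {"dp":[0,0,0],"delta_rot":[0,0,0],"grip":-0.2},
    {"dp":[0,0,0],"delta_rot":[0,0,0],"grip":-0.2},
  ],
)

```text
t: 11.5
ee_pos: [0.4522, -0.1812, 0.1418]
ee_rot: [[0.923, -0.385, 0.0], [-0.385, -0.923, 0.001], [-0.0, -0.001, -1.0]]
wrist_force: [0.1, -0.1, 0.9]
grip_width: 0.0363
grip_force: 0.0
```

Run:
```python
from h import *
snap('wrist','w4.png');s=robot.read_state();print(s['ee_pos'],s['ee_rot'][:,1],s['q'])
u,v=px('w4',[.4563,-.184,.05])[0].astype(int);print(u,v)
a=cv2.imread('pics/w4.png')[max(v-170,0):v+55,u-130:u+130];print(a.shape,max(v-170,0));cv2.imwrite('pics/w4b.png',cv2.resize(a,None,fx=2.6,fy=2.6,interpolation=cv2.INTER_CUBIC))
```

```text
[ 0.45165021 -0.18123275  0.14116267] [-3.84848036e-01 -9.22979903e-01 -2.97856862e-04] [ 21.31327134  16.90316382  -3.00736919 116.83793056   1.17554427
  46.36980784 -95.0111249 ]
275 205
(225, 260, 3) 35
```

View pics/w4b.png

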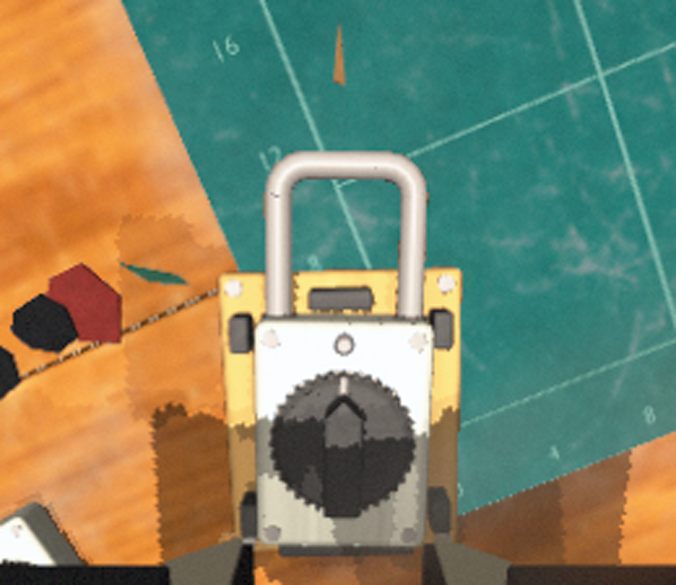

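The pointer now faces the stud: tip (345,383), stud (345,344). Next is the bow, at about (345,165).

Emit:
servo_tool(
  moves=[
    {"dp":[0.06,-0.02,0],"delta_rot":[0,0,0.045],"grip":-0.478},
    {"dp":[0.08,-0.03,0],"delta_rot":[0,0,0.045],"grip":-0.478},
    {"dp":[0.08,-0.03,0],"delta_rot":[0,0,0.045],"grip":-0.478},
    {"dp":[0.08,-0.03,0],"delta_rot":[0,0,0.045],"grip":-0.478},
    {"dp":[0.08,-0.03,0],"delta_rot":[0,0,0.045],"grip":-0.478},
    {"dp":[0.08,-0.03,0],"delta_rot":[0,0,0.045],"grip":-0.478},
    {"dp":[0.08,-0.04,0],"delta_rot":[0,0,0.045],"grip":-0.478},
    {"dp":[0.045,-0.03,0],"delta_rot":[0,0,0.045],"grip":-0.478},
  ],
)

```text
t: 12.35
ee_pos: [0.54, -0.2174, 0.1401]
ee_rot: [[0.737, 0.675, -0.002], [0.675, -0.737, 0.002], [-0.0, -0.003, -1.0]]
wrist_force: [-0.8, 0.2, -0.4]
grip_width: 0.0242
grip_force: 0.0
```

Emit:
servo_tool(
  moves=[
    {"dp":[0,0,0],"delta_rot":[0,0,0.045],"grip":-0.478},
    {"dp":[0,0,0],"delta_rot":[0,0,0.045],"grip":-0.478},
    {"dp":[0,0,-0.1],"delta_rot":[0,0,0.045],"grip":-0.478},
    {"dp":[0,0,-0.15],"delta_rot":[0,0,0.008],"grip":-0.478},
    {"dp":[0,0,-0.1],"delta_rot":[0,0,0],"grip":-0.478},
    {"dp":[0,0,-0.05],"delta_rot":[0,0,0],"grip":-0.478},
    {"dp":[0,0,0],"delta_rot":[0,0,0],"grip":-0.478},
    {"dp":[0,0,0],"delta_rot":[0,0,0],"grip":-0.478},
  ],
)

```text
t: 13.15
ee_pos: [0.5403, -0.2178, 0.0821]
ee_rot: [[0.377, 0.926, 0.0], [0.926, -0.377, 0.0], [0.0, 0.0, -1.0]]
wrist_force: [0.4, -1.0, -0.0]
grip_width: 0.0235
grip_force: 0.0
```

Emit:
servo_tool(
  moves=[
    {"dp":[0,0,-0.08],"delta_rot":[0,0,0],"grip":-0.478},
    {"dp":[0,0,-0.08],"delta_rot":[0,0,0],"grip":-0.478},
    {"dp":[0,0,-0.08],"delta_rot":[0,0,0],"grip":-0.478},
    {"dp":[0,0,-0.07],"delta_rot":[0,0,0],"grip":-0.478},
    {"dp":[0,0,-0.06],"delta_rot":[0,0,0],"grip":-0.478},
    {"dp":[0,0,-0.05],"delta_rot":[0,0,0],"grip":-0.478},
    {"dp":[0,0,-0.03],"delta_rot":[0,0,0],"grip":-0.478},
    {"dp":[0,0,0],"delta_rot":[0,0,0],"grip":-0.478},
  ],
  force=20,
)

```text
t: 13.95
ee_pos: [0.5396, -0.2178, 0.0137]
ee_rot: [[0.377, 0.926, -0.001], [0.926, -0.377, 0.0], [0.0, -0.001, -1.0]]
wrist_force: [-0.3, -0.8, -0.5]
grip_width: 0.0238
grip_force: 0.0
```

Emit:
servo_tool(
  moves=[
    {"dp":[0,0,0],"delta_rot":[0,0,0],"grip":-1},
    {"dp":[0,0,0],"delta_rot":[0,0,0],"grip":-1},
    {"dp":[0,0,0],"delta_rot":[0,0,0],"grip":-1},
    {"dp":[0,0,0],"delta_rot":[0,0,0],"grip":-1},
    {"dp":[0,0,0],"delta_rot":[0,0,0],"grip":-1},
    {"dp":[0,0,0],"delta_rot":[0,0,0],"grip":-1},
    {"dp":[0,0,0],"delta_rot":[0,0,0],"grip":-1},
    {"dp":[0,0,0],"delta_rot":[0,0,0],"grip":-1},
  ],
)

```text
t: 14.75
ee_pos: [0.5403, -0.2181, 0.0148]
ee_rot: [[0.377, 0.926, 0.001], [0.926, -0.377, -0.0], [0.0, 0.001, -1.0]]
wrist_force: [0.3, 0.6, 3.5]
grip_width: 0.0081
grip_force: 20.0
```

Emit:
servo_tool(
  moves=[
    {"dp":[0.023,-0.0093,0],"delta_rot":[0,0,0],"grip":-1},
    {"dp":[0.023,-0.0093,0],"delta_rot":[0,0,0],"grip":-1},
    {"dp":[0.023,-0.0093,0],"delta_rot":[0,0,0],"grip":-1},
    {"dp":[0.023,-0.0093,0],"delta_rot":[0,0,0],"grip":-1},
    {"dp":[0.023,-0.0093,0],"delta_rot":[0,0,0],"grip":-1},
    {"dp":[0.023,-0.0093,0],"delta_rot":[0,0,0],"grip":-1},
    {"dp":[0,0,0],"delta_rot":[0,0,0],"grip":-1},
    {"dp":[0,0,0],"delta_rot":[0,0,0],"grip":-1},
  ],
)

```text
t: 15.55
ee_pos: [0.5589, -0.2255, 0.0136]
ee_rot: [[0.377, 0.926, -0.004], [0.926, -0.377, 0.002], [-0.0, -0.004, -1.0]]
wrist_force: [-6.4, 3.3, 2.8]
grip_width: 0.0082
grip_force: 20.0
```

Emit:
servo_tool(
  moves=[
    {"dp":[0.013,-0.005,0],"delta_rot":[0,0,0],"grip":-1},
    {"dp":[0.013,-0.005,0],"delta_rot":[0,0,0],"grip":-1},
    {"dp":[0,0,0],"delta_rot":[0,0,0],"grip":-1},
    {"dp":[0,0,0],"delta_rot":[0,0,0],"grip":-1},
    {"dp":[0,0,0],"delta_rot":[0,0,0],"grip":-1},
    {"dp":[-0.013,0.005,0],"delta_rot":[0,0,0],"grip":-0.478},
    {"dp":[-0.013,0.005,0],"delta_rot":[0,0,0],"grip":-0.478},
    {"dp":[0,0,0],"delta_rot":[0,0,0],"grip":-0.478},
  ],
)

```text
t: 16.35
ee_pos: [0.5619, -0.227, 0.0148]
ee_rot: [[0.377, 0.926, 0.002], [0.926, -0.377, -0.001], [0.0, 0.003, -1.0]]
wrist_force: [-0.0, -0.3, -0.1]
grip_width: 0.0231
grip_force: 0.0
```

Emit:
servo_tool(
  moves=[
    {"dp":[0,0,0.1],"delta_rot":[0,0,0],"grip":-0.478},
    {"dp":[0,0,0.17],"delta_rot":[0,0,0],"grip":-0.478},
    {"dp":[0,0,0.2],"delta_rot":[0,0,0],"grip":-0.478},
    {"dp":[0,0,0.2],"delta_rot":[0,0,0],"grip":-0.478},
    {"dp":[0,0,0.16],"delta_rot":[0,0,0],"grip":-0.4},
    {"dp":[-0.06,0.025,0],"delta_rot":[0,0,-0.044],"grip":0.75},
    {"dp":[-0.06,0.025,0],"delta_rot":[0,0,-0.045],"grip":0.75},
    {"dp":[-0.06,0.025,0],"delta_rot":[0,0,-0.045],"grip":0.75},
  ],
)

```text
t: 17.15
ee_pos: [0.5346, -0.2155, 0.141]
ee_rot: [[0.727, 0.687, 0.003], [0.687, -0.727, -0.001], [0.002, 0.003, -1.0]]
wrist_force: [0.2, -0.2, -0.7]
grip_width: 0.047
grip_force: 0.0
```

Emit:
servo_tool(
  moves=[
    {"dp":[-0.06,0.025,0],"delta_rot":[0,0,-0.045],"grip":0.75},
    {"dp":[-0.06,0.025,0],"delta_rot":[0,0,-0.045],"grip":0.75},
    {"dp":[-0.06,0.025,0],"delta_rot":[0,0,-0.045],"grip":0.75},
    {"dp":[-0.06,0.025,0],"delta_rot":[0,0,-0.045],"grip":0.75},
    {"dp":[-0.06,0.025,0],"delta_rot":[0,0,-0.045],"grip":0.75},
    {"dp":[-0.06,0.025,0],"delta_rot":[0,0,-0.045],"grip":0.75},
    {"dp":[-0.06,0.025,0],"delta_rot":[0,0,-0.045],"grip":0.75},
    {"dp":[-0.057,0.018,0],"delta_rot":[0,0,-0.045],"grip":0.75},
  ],
)

```text
t: 17.95
ee_pos: [0.463, -0.1861, 0.1405]
ee_rot: [[0.931, -0.364, 0.003], [-0.364, -0.931, -0.001], [0.003, -0.0, -1.0]]
wrist_force: [-1.2, -0.1, -0.0]
grip_width: 0.0806
grip_force: 0.0
```

Emit:
servo_tool(
  moves=[
    {"dp":[0,0,0],"delta_rot":[0,0,-0.006],"grip":0.75},
    {"dp":[0,0,0],"delta_rot":[0,0,0],"grip":0.75},
    {"dp":[0,0,0],"delta_rot":[0,0,0],"grip":0.75},
    {"dp":[0,0,0],"delta_rot":[0,0,0],"grip":0.75},
    {"dp":[0,0,0],"delta_rot":[0,0,0],"grip":0.75},
    {"dp":[0,0,0],"delta_rot":[0,0,0],"grip":0.75},
    {"dp":[0,0,0],"delta_rot":[0,0,0],"grip":0.75},
    {"dp":[0,0,0],"delta_rot":[0,0,0],"grip":0.75},
  ],
)

```text
t: 18.75
ee_pos: [0.4621, -0.1862, 0.1389]
ee_rot: [[0.926, -0.377, -0.0], [-0.377, -0.926, 0.0], [-0.0, 0.0, -1.0]]
wrist_force: [-0.0, -0.1, 0.3]
grip_width: 0.0804
grip_force: 0.0
```

Run:
```python
from h import *
snap('wrist','w5.png');s=robot.read_state();print(s['ee_pos'],s['ee_rot'][:,1],s['q'][6])
u,v=px('w5',[.4563,-.184,.05])[0].astype(int);print(u,v)
y0=max(v-190,0);a=cv2.imread('pics/w5.png')[y0:v+65,u-130:u+130];print(a.shape,y0,u-130);cv2.imwrite('pics/w5b.png',cv2.resize(a,None,fx=2.3,fy=2.3,interpolation=cv2.INTER_CUBIC))
```

```text
[ 0.46212815 -0.18619522  0.13892023] [-3.76988864e-01 -9.26217791e-01  4.08577657e-06] -94.29760053367103
274 219
(255, 260, 3) 29 144
```

View pics/w5b.png

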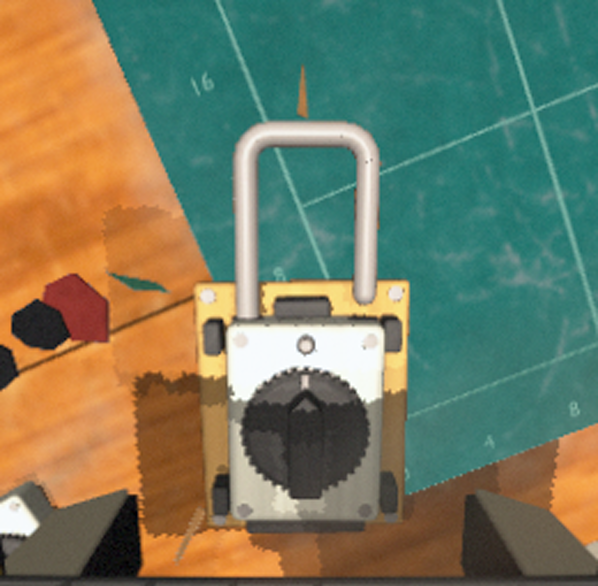

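The shackle is out: its right leg tip is free at (366,298), the bow is at (305,133), and the pointer is still at the stud. Next I'll lower over the body's long sides.

Emit:
servo_tool(
  moves=[
    {"dp":[0,0,-0.12],"delta_rot":[0,0,0],"grip":0.75},
    {"dp":[0,0,-0.15],"delta_rot":[0,0,0],"grip":0.75},
    {"dp":[0,0,-0.15],"delta_rot":[0,0,0],"grip":0.75},
    {"dp":[0,0,-0.15],"delta_rot":[0,0,0],"grip":0.75},
    {"dp":[0,0,-0.12],"delta_rot":[0,0,0],"grip":0.75},
    {"dp":[0,0,-0.08],"delta_rot":[0,0,0],"grip":0.75},
    {"dp":[0,0,-0.04],"delta_rot":[0,0,0],"grip":0.75},
    {"dp":[0,0,0],"delta_rot":[0,0,0],"grip":0.75},
  ],
  force=50,
)

```text
t: 19.6
ee_pos: [0.4618, -0.186, 0.017]
ee_rot: [[0.926, -0.377, -0.001], [-0.377, -0.926, 0.0], [-0.001, 0.0, -1.0]]
wrist_force: [-0.6, 0.1, -0.3]
grip_width: 0.0805
grip_force: 0.0
```

Run:
```python
from h import *
B=onz('w5',(305/2.3+144-.3,133/2.3+29-.3),.027);A=np.array([.4563,-.184]);print(B,np.linalg.norm(B[:2]-A))
print(robot.read_state()['ee_pos'],robot.read_state()['wrist_force'])
```

```text
[ 0.55607998 -0.22621009  0.027     ] 0.10834083365834968
[ 0.46181245 -0.18603804  0.01697603] [-0.60983012  0.07686889 -0.3443679 ]
```

Emit:
servo_tool(
  moves=[
    {"dp":[0,0,0],"delta_rot":[0,0,0],"grip":-1},
    {"dp":[0,0,0],"delta_rot":[0,0,0],"grip":-1},
    {"dp":[0,0,0],"delta_rot":[0,0,0],"grip":-1},
    {"dp":[0,0,0],"delta_rot":[0,0,0],"grip":-1},
    {"dp":[0,0,0],"delta_rot":[0,0,0],"grip":-1},
    {"dp":[0,0,0],"delta_rot":[0,0,0],"grip":-1},
    {"dp":[0,0,0],"delta_rot":[0,0,0],"grip":-1},
    {"dp":[0,0,0],"delta_rot":[0,0,0],"grip":-1},
  ],
  force=55,
)

```text
t: 20.4
ee_pos: [0.4627, -0.187, 0.0183]
ee_rot: [[0.926, -0.377, 0.001], [-0.377, -0.926, -0.001], [0.002, 0.0, -1.0]]
wrist_force: [-1.6, -1.2, 6.4]
grip_width: 0.0597
grip_force: 55.0
```

Emit:
servo_tool(
  moves=[
    {"dp":[0,0,0.02],"delta_rot":[0,0,0],"grip":-1},
    {"dp":[0,0,0.03],"delta_rot":[0,0,0],"grip":-1},
    {"dp":[0,0,0.05],"delta_rot":[0,0,0],"grip":-1},
    {"dp":[0,0,0.06],"delta_rot":[0,0,0],"grip":-1},
    {"dp":[0,0,0.08],"delta_rot":[0,0,0],"grip":-1},
    {"dp":[0,0,0.08],"delta_rot":[0,0,0],"grip":-1},
    {"dp":[0,0,0.08],"delta_rot":[0,0,0],"grip":-1},
    {"dp":[0,0,0.08],"delta_rot":[0,0,0],"grip":-1},
  ],
)

```text
t: 21.2
ee_pos: [0.4623, -0.1862, 0.0909]
ee_rot: [[0.926, -0.377, 0.001], [-0.377, -0.926, -0.0], [0.001, -0.0, -1.0]]
wrist_force: [-0.5, -0.4, -4.3]
grip_width: 0.0597
grip_force: 55.0
```

Emit:
servo_tool(
  moves=[
    {"dp":[0,0,0.1],"delta_rot":[0,0,0],"grip":-1},
    {"dp":[0,0,0.12],"delta_rot":[0,0,0],"grip":-1},
    {"dp":[0,0,0.12],"delta_rot":[0,0,0],"grip":-1},
    {"dp":[0,0,0.12],"delta_rot":[0,0,0],"grip":-1},
    {"dp":[0,0,0.12],"delta_rot":[0,0,0],"grip":-1},
    {"dp":[0,0,0.08],"delta_rot":[0,0,0],"grip":-1},
    {"dp":[0,0,0.04],"delta_rot":[0,0,0],"grip":-1},
    {"dp":[0,0,0],"delta_rot":[0,0,0],"grip":-1},
  ],
)

```text
t: 22.0
ee_pos: [0.4625, -0.1863, 0.1953]
ee_rot: [[0.926, -0.377, 0.002], [-0.377, -0.926, -0.001], [0.002, -0.0, -1.0]]
wrist_force: [0.2, 0.6, -4.9]
grip_width: 0.0596
grip_force: 55.0
```

Emit:
servo_tool(
  moves=[
    {"dp":[0,0,0],"delta_rot":[0,0,0],"grip":-1},
    {"dp":[0,0,0],"delta_rot":[0,0,0],"grip":-1},
    {"dp":[0,0,0],"delta_rot":[0,0,0],"grip":-1},
    {"dp":[0,0,0],"delta_rot":[0,0,0],"grip":-1},
    {"dp":[0,0,0],"delta_rot":[0,0,0],"grip":-1},
    {"dp":[0,0,0],"delta_rot":[0,0,0],"grip":-1},
    {"dp":[0,0,0],"delta_rot":[0,0,0],"grip":-1},
    {"dp":[0,0,0],"delta_rot":[0,0,0],"grip":-1},
  ],
)

```text
t: 22.8
ee_pos: [0.4622, -0.1862, 0.1945]
ee_rot: [[0.926, -0.377, 0.0], [-0.377, -0.926, -0.0], [0.0, 0.0, -1.0]]
wrist_force: [0.4, -0.9, -4.8]
grip_width: 0.0592
grip_force: 55.0
```

Run:
```python
from h import *
snap('wrist','w6.png');snap('scene','s6.png')
a=cv2.imread('pics/w6.png');b=cv2.imread('pics/s6.png')[130:300,130:330]
b=cv2.resize(b,(400,340));a=cv2.resize(a[:,100:460],(360,420))
o=np.zeros((420,760,3),np.uint8);o[:,:360]=a;o[:340,360:]=b;cv2.imwrite('pics/o6.png',o)
```

```text
(no output)
```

View pics/o6.png

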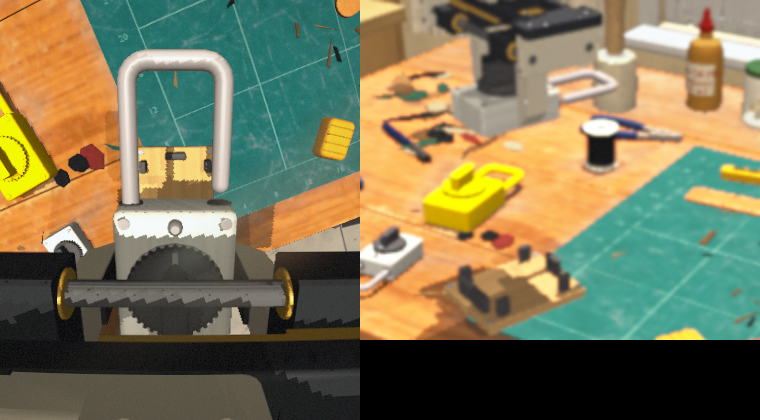

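The lock hangs level and open, and the cradle below is empty. The wrist view shows the free leg's end at (222,188) and the pointer still towards the stud at (175,227). The underside is about 0.19 m above the bench, so I'll hand in.

```bash
python3 -c "
from workcell import robot
print(robot.sign_off())"
```

```text
the job is handed in; nothing more can be done
None
```

I handed the job in at about 23 s with the dial at the stud, the shackle pulled fully out in the cradle, and the open lock held level about 19 cm above the bench; the verdict was not shown.

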